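# Third hand: hold a latch case in the corner of the drilling fixture

## Task

Put the latch case flat on the base plate of the drilling fixture, its plain long side flush along the side rail and its end square against the sprung fence, then press it on against the fence until the fence is about half-way through its travel. Hold it there with that steady push for at least three seconds, as a third hand for the fitter who will drill it, and finish while still holding it pressed like that. Never push the fence all the way back to its block, and leave the screwdriver, marker and loupe where they are.

Things in the scene. Friction and masses are not known exactly. Their poses are not given: they have to be found in the camera images.
- latch_case: rim latch case: dark steel block 90 x 60 x 26 mm (x, y, z), loose, flat on the bench right of the fixture, 0.3 to 0.65 kg. Origin: centre of its underside. A brass latch bolt sticks out 11 mm from the -y long side (x 0 to 24, z 6 to 20 mm); the +y long side is plain and goes to the rail. A brass key disc on top lies near the +x end, which goes to the fence
- case_front_corner (a point): lower corner of the case where the plain +y side meets the +x end: (45, 30, 0) mm in the case's frame
- case_rear_corner (a point): lower corner of the case where the plain +y side meets the -x end: (-45, 30, 0) mm in the case's frame
- case_grip (a point): middle of the top of the case's pull grip, (0, 0, 52) mm in the case's frame: a bright upright bar fixed to the case, 12 mm along x, 40 mm along y, from z = 26 to 52 mm. Pinch it across its 12 mm; it is strong enough to carry and push the case by
- rail_middle (a point): the fixture's aluminium side rail, on its +y side: middle of the inner face's top edge, (-47, 0, 22) mm in the fixture's frame. The rail runs along x from -130 to 35 mm, its inner face at y = 0 looks to -y, its top is 22 mm above the bench
- fixture: drilling fixture fixed to the bench. Origin: on the bench at the inner corner, where the faces of side rail and resting fence meet. Steel base plate 6 mm thick, x -131 to 76, y -87 to 25 mm. The sprung fence closes the +x end; a grey guide block stands behind it (x 42 to 64, y -79 to 7 mm, top 34 mm above the bench). A seated case has its x and y axes along the fixture's
- fence_face (a point): centre of the sprung fence's pressing face, (0, -36, 19.5) mm in the fixture's frame at rest; it moves with the fence. The fence is an aluminium bar 12 mm thick (x), 70 mm long (y -71 to -1 mm in the fixture's frame) and 24 mm high (top 31.5 mm above the bench), carried on two rods that slide through the guide block
- fence_slide (a joint): how far the fence is pushed back along the fixture's +x, in m: 0 at rest, 0.030 when it strikes the guide block (the visible gap between them is 30 mm minus this). A spring pushes it back with 500 N/m from zero: half-way, 0.015, takes about 7.5 N plus the friction of the case on plate and rail
- screwdriver: screwdriver, 210 mm long, lying left of the fixture (leave alone). Origin: centre of its underside
- marker: white marker pen, 135 mm long, lying right of the fixture (leave alone). Origin: centre of its underside
- loupe: eye loupe, a black conical eyepiece 37 mm across, 34 mm high, right of the work (leave alone). Origin: centre of its underside
Not all that is in view belongs to the job. Of the things shaped like the latch_case, the steel one is meant.

How it is judged:
On the way:
1. the case is held flat, flush with the rail and square against the fence, with the fence steadily about half-way in, for 2 s (value of joint fence_slide between 0.01 and 0.022 m and contact force between latch_case and fence_slide between 3.5 and 13 N and velocity of joint fence_slide between -0.004 and 0.004 m/s and y of each of case_front_corner, case_rear_corner in the frame of fixture above -0.003 m and angle between the x axis of latch_case and the x axis of fixture, either way round below 0.06 rad and angle between latch_case's own z axis and vertical below 0.06 rad and z of latch_case in the frame of fixture between 0.003 and 0.01 m and contact force between any of the fingers, the arm and latch_case above 1 N), for 2 s.
At the end, for the whole second after the job is handed in: the robot still presses the case against the fence: fence pushed in 10 to 22 mm and still, contact force between case and fence 3.5 to 13 N, both corners of the plain side within 3 mm of the rail, square within 0.06 rad, flat on the base plate, bystanders within 20 mm of where they were (all of step 1 and distance of each of screwdriver, marker, loupe from where it was at the start of the episode below 0.02 m); the arm keeps its last pose, push and grip.
It fails at once if the fence is driven back on to its block (beyond 28.5 mm) (value of joint fence_slide above 0.0285 m).
It fails at once if the screwdriver, marker or loupe is moved (distance of any of screwdriver, marker, loupe from where it was at the start of the episode above 0.02 m).
It also fails if it takes over 54 s, if anything falls off the work surface, if the arm or the gripper's body presses on something with over 40 N, if the wrist force passes 120 N, or if a joint passes its speed limit or range.

## Robot

A 6-joint arm with a two-finger parallel gripper is mounted at the origin on a cart in front of the work surface, level with it; the furniture and walls round the work are solid. World frame = base frame: x ahead of the robot, y to its left, z up, the work surface at z = 0. Lengths are in m, angles in rad, forces in N, time in s.
With the tool pointing down it reaches from about 0.25 to 0.85 m from the base axis. Payload 12.5 kg.
Tool frame: the origin (TCP) lies midway between the tips of the shut fingers; the grasp point (between the pads) lies tcp_to_grasp behind it (tcp_to_grasp is the distance from the TCP to the grasp point, in m); z points along the fingers, y is the line along which they close (so a half turn about z gives the same grasp; the last joint's range is limited). The gripper opens to 93 mm and grips with 3 to 60 N. Pads are 15 mm wide; open, the fingers measure 128 mm over their backs; the gripper's body (75 mm by 188 mm) begins 65 mm behind the grasp point.
Start: joints at [-1.399, 0.351, 1.652, -0, 1.139, -0.085], TCP at [0.14, -0.532, 0.219] pointing down, gripper open.
Joint ranges: [-2.75, 2.75], [-0.79, 2.1], [0.01, 2.65], [-1.57, 4.71], [0.07, 3.14], [-2.87, 2.87]. Speed limits (rad/s): [2.22, 2.22, 2.79, 3.14, 3.14, 3.14].

## Interface

Orientations are given as [roll, pitch, yaw] about the fixed x, y, z axes, in that order (R = Rz(yaw) Ry(pitch) Rx(roll)).
In Python, from cell import get_state, snapshot, camera_params, sign_off, tcp_to_grasp gives the robot as it stands.
- The arm moves only by the tool move_arm, never from a script. Its argument "commands" is one flat list of numbers, 5 for each row, row after row: the shift along the tool's x, y, z as a fraction of full scale, then the turn about the tool's z as a fraction of full scale, then the opening, from 0 (shut) to 1 (fully open). In form: [x, y, z, turn, jaw, x, y, z, turn, jaw, ...]. A call has 1 to 8 rows; each row is the pose to reach, as a shift and turn from the pose commanded when the call began, along the tool's axes at that moment; what a row does not reach only later rows make up. Full scale, the value 1, is 80 mm for a shift and 45 degrees for a turn. A row lasts 1/12 s, in which the tool goes at most 41.7 mm and 7.16 degrees, less where a joint would pass 70% of its speed; a pose out of reach is approached as far as the arm can. A call with a number of a shift or a turn outside -1 to 1 is refused whole. A call with a gripper value outside its range is refused whole. The fingers move at their own pace and stop on an object; "grip_force" is the grip in N (left out, the last holds). Time passes only in rows, so rows that repeat a pose let the fingers close. It gives the time, the measured TCP pose, the force, the opening and the grip force at its end, in the units of the state.
- get_state(): the state, without advancing time (a new reading comes with each control period).
- snapshot(name): name is "scene" or "side" or "wrist"; returns the picture (420x560x3 uint8, blue, green, red); there is no depth.
- camera_params(name): a dict with "camera_matrix" (3x3 intrinsics, pixels), "R" (3x3) and "t" (3): a world point X has camera coordinates R X + t. Camera axes: x right, y down, z forward; pixel columns grow to the right and rows downward; lengths in m; the calibration is good to about 2 mm. A picture is of the moment at which its call begins: read the wrist's pose just before it. camera_params takes no time and is no camera call; for the wrist camera it gives the pose at the moment of the call.
- sign_off(): hands the job in; it is judged then, once.
The state is a dict: "clock": time; "qpos": joint angles; "qvel": joint speeds; "tau": joint torques, N m; "eef_pos": TCP position; "eef_rot": TCP orientation; "force": force on the tool from outside, world axes, zero at the start; "wrist_torque": the same for the moment, N m; "finger_gap": finger opening in m; "grasp_force": force on a finger pad.
Only numpy, scipy, OpenCV 4.12 (cv2) and the standard library are available. Lean on these libraries where they do the work, as an engineer would, in place of code of your own. Each camera call takes 0.05 s, during which the arm holds its last target. There are 200 camera calls.

## Working session

There is one attempt and no reset: what is moved stays moved. The work goes in short steps, Python scripts to look and compute and a tool call to move; the robot and the scene stay as the last step left them, time stands still between calls to the robot, and variables do not carry over. Pictures are saved under pics/ and viewed, at most 11 in all, crops included, and the job is handed in when it is done.

Besides the shell and the picture viewer there is one more tool, called after "Call:" by a JSON object that holds its "name" and its "arguments", one argument or row to a line. move_arm: Moves the arm, as the interface text tells. Shift numbers are shares of 80 mm and turn numbers shares of 45 degrees, none past 1 either way. Its arguments: {"type":"object","properties":{"commands":{"type":"array","items":{"type":"number"}},"grip_force":{"type":"number"}},"required":["commands"]}

```bash
mkdir -p pics; ls; python3 - <<'E'
from cell import *
import cv2,numpy as np
s=get_state();print(s,tcp_to_grasp)
for n in("scene","side","wrist"):
    p=camera_params(n);np.savez(f'{n}.npz',**{k:np.array(p[k]) for k in("camera_matrix","R","t")})
    cv2.imwrite(f'pics/{n}0.png',snapshot(n))
E
```

```text
pics
{'clock': 0.0, 'qpos': array([-1.39858765e+00,  3.51246178e-01,  1.65240354e+00, -1.10389491e-06,
        1.13909104e+00, -8.45939388e-02]), 'qvel': array([-0.00047405,  0.0009357 ,  0.00048058,  0.00064856,  0.00044463,
       -0.00086045]), 'tau': array([-1.18952194e-03, -4.97319674e+01, -2.85257542e+01,  6.98486553e-02,
        2.57191173e-02, -8.66212736e-05]), 'eef_pos': array([ 0.13966452, -0.53162716,  0.21810379]), 'eef_rot': array([-3.14044856e+00, -9.60090794e-05,  2.56803022e-01]), 'force': array([-0.50348256, -0.10650089, -1.01118926]), 'wrist_torque': array([-0.07240352,  0.02921615, -0.03819763]), 'grasp_force': 0.0, 'finger_gap': 0.0929752701660975} 0.0188
```

View pics/scene0.png

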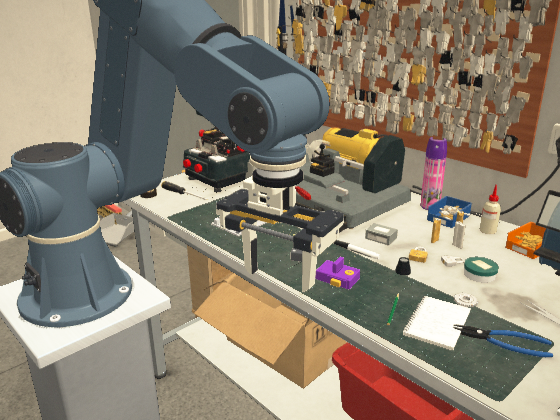

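View pics/side0.png

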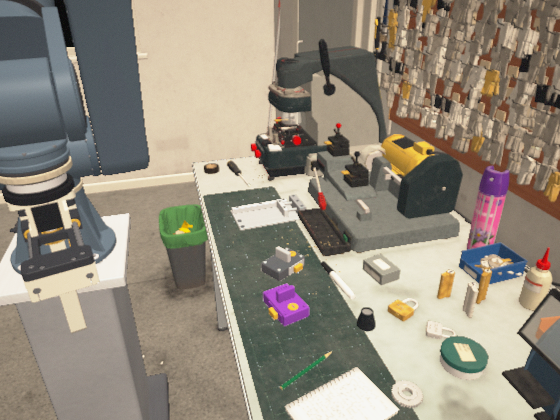

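View pics/wrist0.png

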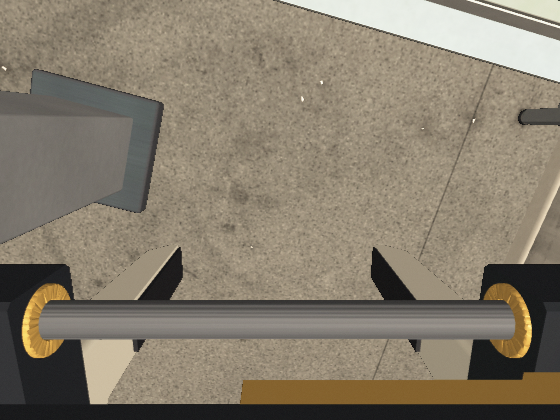

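The side view shows the steel case near (283,263), the purple decoy at (287,303), the fixture at (268,210), the marker at (342,280) and the loupe at (367,318). The wrist camera sees only floor, so I'll enlarge the side view.

```bash
cat > h.py <<'E'
import numpy as np,cv2
def ray(p,uv,z):
    K,R,t=(np.array(p[k]) for k in("camera_matrix","R","t"))
    c=-R.T@t.ravel(); d=R.T@np.linalg.inv(K)@np.array([uv[0],uv[1],1.]); return c+d*(z-c[2])/d[2]
def proj(p,X):
    K,R,t=(np.array(p[k]) for k in("camera_matrix","R","t"))
    q=K@(R@np.asarray(X,float)+t.ravel()); return q[:2]/q[2]
E
python3 - <<'E'
from h import *
i=cv2.imread('pics/side0.png')
cv2.imwrite('pics/sidec.png',cv2.resize(i[180:300,220:360],None,fx=5,fy=5,interpolation=cv2.INTER_CUBIC))
p=np.load('side.npz')
for n,uv in dict(case=(283,270),fix=(268,210),purple=(287,310),mark=(342,280),loupe=(367,328)).items(): print(n,ray(p,uv,0))
E
```

```text
case [ 0.51236555 -0.23442739  0.        ]
fix [ 5.47695308e-01  6.33230476e-02 -1.11022302e-16]
purple [ 0.48396754 -0.37030854  0.        ]
mark [ 0.63023575 -0.30659599  0.        ]
loupe [ 0.61975253 -0.46130392  0.        ]
```

View pics/sidec.png

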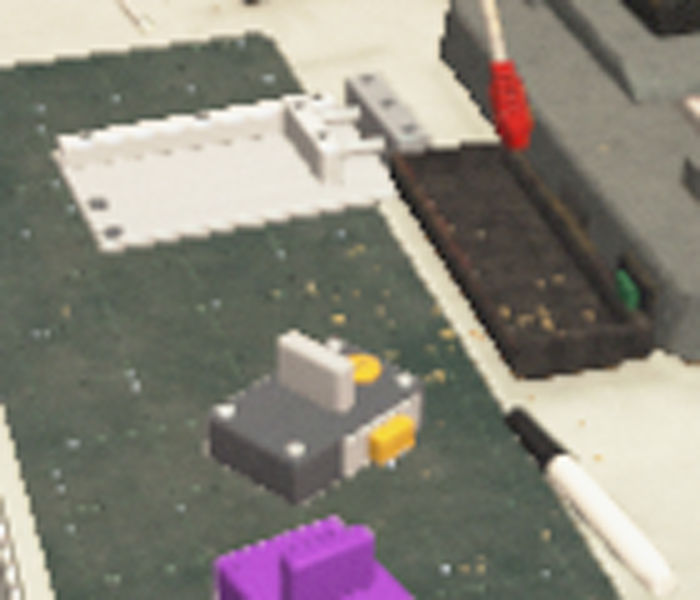

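The crop shows the case's key-disc end pointing up and right towards the fixture, with the plain side away from the viewer. I'll compute rough poses and the wrist camera's offset before moving over for a closer look.

```bash
python3 - <<'E'
from h import *
p=np.load('side.npz')
f=lambda x,y,z:ray(p,(220+x/5,180+y/5),z)[:2].round(4)
print('case top L,B,R,T',f(212,412,.026),f(295,470,.026),f(422,378,.026),f(335,345,.026))
print('plate NL,NR',f(105,246,.006),f(390,200,.006),'rail end',f(58,138,.022),'rail fence top',f(290,98,.022))
print('block top',[f(*a,.034) for a in((348,78),(375,72),(428,138),(405,148))])
w=np.load('wrist.npz');c=-w['R'].T@w['t'].ravel();print(c,w['R'],w['camera_matrix'])
E
```

```text
case top L,B,R,T [ 0.4653 -0.228 ] [ 0.4908 -0.281 ] [ 0.5665 -0.2276] [ 0.5348 -0.1895]
plate NL,NR [ 0.4499 -0.0337] [ 0.6117 -0.0278] rail end [0.4417 0.0664] rail fence top [0.5822 0.0783]
block top [array([0.6158, 0.071 ]), array([0.6333, 0.0742]), array([ 0.6379, -0.0138]), array([ 0.6221, -0.0216])]
[ 0.20392183 -0.51485751  0.38581058] [[ 0.253468   -0.96734261 -0.00150039]
 [-0.93815109 -0.24619666  0.24343324]
 [-0.23585273 -0.06029494 -0.9699165 ]] [[361.45963372   0.         276.3800273 ]
 [  0.         361.45963372 211.53297294]
 [  0.           0.           1.        ]]
```

Call:
{"name": "move_arm", "arguments": {
  "commands": [0.5,-0.22,0,0,1,1,-0.44,0,0,1,1,-0.44,0,0,1]
}}

```text
clock: 0.4
eef_pos: [0.2112, -0.4743, 0.2184]
eef_rot: [-3.14, -0.001, 0.259]
force: [0.3, 0.1, -0.2]
finger_gap: 0.0932
grasp_force: 0.0
```

Call:
{"name": "move_arm", "arguments": {
  "commands": [0.5,-0.22,0,0,1,1,-0.44,0,0,1,1,-0.44,0,0,1]
}}

```text
clock: 0.65
eef_pos: [0.2798, -0.42, 0.2185]
eef_rot: [-3.141, -0.001, 0.26]
force: [-0.5, 0.3, 0.3]
finger_gap: 0.0928
grasp_force: 0.0
```

Call:
{"name": "move_arm", "arguments": {
  "commands": [0.5,-0.22,0,0,1,1,-0.44,0,0,1,1,-0.44,0,0,1]
}}

```text
clock: 0.9
eef_pos: [0.3482, -0.3658, 0.2186]
eef_rot: [-3.141, -0.001, 0.26]
force: [-1.0, -1.4, -0.7]
finger_gap: 0.0929
grasp_force: 0.0
```

Call:
{"name": "move_arm", "arguments": {
  "commands": [0.5,-0.22,0,0,1,1,-0.44,0,0,1,1,-0.44,0,0,1]
}}

```text
clock: 1.15
eef_pos: [0.4166, -0.3117, 0.2186]
eef_rot: [-3.141, -0.001, 0.26]
force: [-0.0, 0.8, -0.1]
finger_gap: 0.0933
grasp_force: 0.0
```

Call:
{"name": "move_arm", "arguments": {
  "commands": [0.5,-0.22,0,0,1,1,-0.44,0,0,1,1,-0.44,0,0,1]
}}

```text
clock: 1.4
eef_pos: [0.485, -0.2574, 0.2185]
eef_rot: [-3.141, -0.001, 0.26]
force: [-0.1, -0.7, -1.0]
finger_gap: 0.093
grasp_force: 0.0
```

Call:
{"name": "move_arm", "arguments": {
  "commands": [0.46,-0.22,0,-0.16,1,0.46,-0.22,0,-0.32,1,0.46,-0.22,0,-0.48,1,0.46,-0.22,0,-0.64,1,0.46,-0.22,0,-0.8,1,0.46,-0.22,0,-0.8,1]
}}

```text
clock: 1.9
eef_pos: [0.5126, -0.2343, 0.2184]
eef_rot: [-3.141, 0.0, 0.891]
force: [0.6, -0.8, 0.4]
finger_gap: 0.0933
grasp_force: 0.0
```

Call:
{"name": "move_arm", "arguments": {
  "commands": [0,0,0,-0.16,1,0,0,0,-0.32,1,0,0,0,-0.48,1,0,0,0,-0.64,1,0,0,0,-0.8,1,0,0,0,-0.8,1]
}}

```text
clock: 2.4
eef_pos: [0.5127, -0.2343, 0.2185]
eef_rot: [-3.141, 0.0, 1.515]
force: [-0.6, 0.1, -0.2]
finger_gap: 0.0932
grasp_force: 0.0
```

Call:
{"name": "move_arm", "arguments": {
  "commands": [0,0,0,-0.16,1,0,0,0,-0.32,1,0,0,0,-0.48,1,0,0,0,-0.64,1,0,0,0,-0.84,1,0,0,0,-0.84,1,0,0,0,-0.84,1]
}}

```text
clock: 2.98
eef_pos: [0.5128, -0.2341, 0.2186]
eef_rot: [-3.141, -0.0, 2.168]
force: [0.9, -0.2, 0.4]
finger_gap: 0.0929
grasp_force: 0.0
```

```bash
python3 - <<'E'
from cell import *
from h import *
p=camera_params("wrist");np.savez('w1.npz',**{k:np.array(p[k]) for k in("camera_matrix","R","t")})
cv2.imwrite('pics/w1.png',snapshot("wrist"))
s=get_state();print(s['clock'],s['eef_pos'],s['eef_rot'],s['force'])
E
```

```text
3.0333 [ 0.51284043 -0.23407062  0.218584  ] [-3.14148915e+00 -8.54751217e-05  2.16639291e+00] [0.28849888 0.99927299 0.17819426]
```

View pics/w1.png

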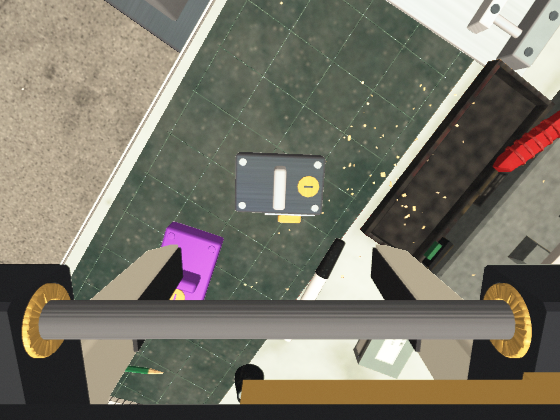

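The wrist view shows the case top with its corners near (237,153), (325,157), (323,215) and (235,211). The pull grip is at (279,189), the bolt is at the bottom and the disc is to the right. The purple case sits under the left finger.

```bash
python3 - <<'E'
from h import *
p=np.load('w1.npz');i=cv2.imread('pics/w1.png');g=cv2.cvtColor(i,cv2.COLOR_BGR2GRAY)
m=np.zeros_like(g);m[160:216,262:296]=(g[160:216,262:296]>150)*255
n,l,st,c=cv2.connectedComponentsWithStats(m);k=1+np.argmax(st[1:,4]);print(st[k],c[k])
cn=cv2.findContours((l==k).astype('uint8'),0,2)[0][0];r=cv2.boxPoints(cv2.minAreaRect(cn))
b=np.array([ray(p,q,.052)[:2] for q in r]);print(b.round(4),b.mean(0))
# screws on case top (4 white dots) 
m=np.zeros_like(g);m[148:222,228:332]=(g[148:222,228:332]>170)*255
n,l,st,c=cv2.connectedComponentsWithStats(m)
for k in range(1,n):
    if st[k,4]>12: print(st[k],c[k].round(1),ray(p,c[k],.0265)[:2].round(4))
for q in((237,154),(325,157),(323,215),(235,211)):print(ray(p,q,.026)[:2].round(4))
E
```

```text
[273 169  14  41 497] [279.12273642 188.97384306]
[[ 0.5168 -0.2482]
 [ 0.4966 -0.2153]
 [ 0.5063 -0.2093]
 [ 0.5267 -0.2421]] [ 0.51159557 -0.22871248]
[239 158   8   8  50] [242.4 161.5] [ 0.4686 -0.2299]
[314 161   8   8  50] [317.4 164.5] [ 0.5319 -0.1906]
[273 169  13  41 483] [279.1 189. ] [ 0.5144 -0.2324]
[298 176  21  21 340] [308.  186.2] [ 0.5368 -0.2136]
[238 202   8   7  43] [241.6 205. ] [ 0.4919 -0.2676]
[311 205   8   7  43] [314.4 208. ] [ 0.5553 -0.2283]
[265 213  50   9 230] [288.4 216.8] [ 0.5386 -0.251 ]
[ 0.4602 -0.2268]
[ 0.5338 -0.1803]
[ 0.5671 -0.2295]
[ 0.4898 -0.2768]
```

Call:
{"name": "move_arm", "arguments": {
  "commands": [0.06,0.025,0,0.05,0.5,0.06,0.025,0.5,0.05,0.5,0.06,0.025,1,0.05,0.5,0.06,0.025,1,0.05,0.5]
}}

```text
clock: 3.37
eef_pos: [0.5086, -0.2271, 0.1325]
eef_rot: [-3.137, -0.009, 2.128]
force: [-1.0, 0.8, -1.0]
finger_gap: 0.071
grasp_force: 0.0
```

Call:
{"name": "move_arm", "arguments": {
  "commands": [0,0,0.3,0,0.5,0,0,0.6,0,0.5,0,0,0.6,0,0.5,0,0,0.6,0,0.5]
}}

```text
clock: 3.7
eef_pos: [0.512, -0.2289, 0.0916]
eef_rot: [-3.141, -0.001, 2.131]
force: [-0.4, 0.4, -0.3]
finger_gap: 0.0476
grasp_force: 0.0
```

```bash
python3 - <<'E'
from cell import *
from h import *
p=camera_params("wrist");np.savez('w2.npz',**{k:np.array(p[k]) for k in("camera_matrix","R","t")})
i=snapshot("wrist");cv2.imwrite('pics/w2.png',i)
s=get_state();print(s['clock'],s['eef_pos'],s['eef_rot'],s['force'])
E
```

```text
3.75 [ 0.51262648 -0.22913729  0.09247042] [3.14100624e+00 1.07448219e-03 2.13192569e+00] [-0.15158464  0.18166776  0.27035068]
```

View pics/w2.png

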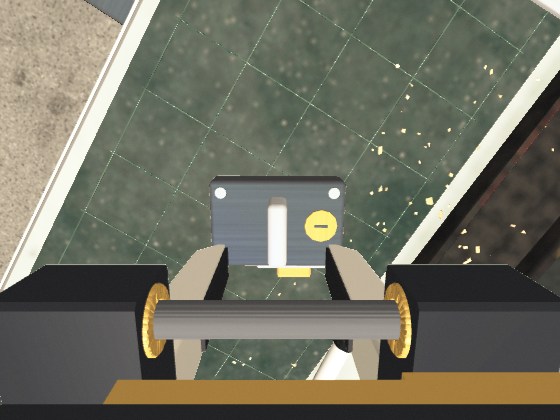

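The wrist view shows the grip (277,232) centred between the fingers and the case square in the image. Next: descend and close.

Call:
{"name": "move_arm", "arguments": {
  "commands": [0,0,0.4,0,0.5,0,0,0.75,0,0.5,0,0,0.75,0,0.5,0,0,0.75,0,0.5]
}}

```text
clock: 4.08
eef_pos: [0.5123, -0.2289, 0.0319]
eef_rot: [-3.142, -0.0, 2.133]
force: [0.8, 0.2, 0.3]
finger_gap: 0.0464
grasp_force: 0.0
```

Call:
{"name": "move_arm", "arguments": {
  "commands": [0,0,0,0,0,0,0,0,0,0,0,0,0,0,0,0,0,0,0,0,0,0,0,0,0,0,0,0,0,0,0,0,0,0,0,0,0,0,0,0],
  "grip_force": 40
}}

```text
clock: 4.75
eef_pos: [0.5121, -0.2287, 0.031]
eef_rot: [3.141, 0.0, 2.134]
force: [-1.3, 1.7, 5.2]
finger_gap: 0.0115
grasp_force: 40.0
```

Call:
{"name": "move_arm", "arguments": {
  "commands": [0,0,-0.2,0,0,0,0,-0.6,0,0,0,0,-1,0,0,0,0,-1,0,0]
}}

```text
clock: 5.08
eef_pos: [0.5141, -0.2298, 0.1155]
eef_rot: [3.138, 0.006, 2.134]
force: [1.7, -0.6, -4.5]
finger_gap: 0.0118
grasp_force: 40.0
```

Call:
{"name": "move_arm", "arguments": {
  "commands": [0.3,0.14,0,0,0,0.6,0.28,0,0,0,0.8,0.38,0,0,0,0.8,0.38,0,0,0]
}}

```text
clock: 5.42
eef_pos: [0.502, -0.1553, 0.1093]
eef_rot: [-3.14, -0.003, 2.136]
force: [0.0, -0.1, -5.5]
finger_gap: 0.0116
grasp_force: 40.0
```

Call:
{"name": "move_arm", "arguments": {
  "commands": [0.3,0.14,0,0,0,0.6,0.28,0,0,0,0.8,0.38,0,0,0,0.8,0.38,0,0,0]
}}

```text
clock: 5.75
eef_pos: [0.4939, -0.0856, 0.1096]
eef_rot: [-3.14, -0.002, 2.136]
force: [0.6, -0.7, -6.1]
finger_gap: 0.0119
grasp_force: 40.0
```

Call:
{"name": "move_arm", "arguments": {
  "commands": [0.3,0.14,0,0.13,0,0.6,0.28,0,0.26,0,0.8,0.38,0,0.39,0,0.8,0.38,0,0.52,0,0.8,0.38,0,0.65,0,0.8,0.38,0,0.65,0,0.8,0.38,0,0.65,0]
}}

```text
clock: 6.33
eef_pos: [0.4865, -0.0182, 0.1101]
eef_rot: [-3.141, -0.0, 1.626]
force: [0.3, 0.5, -5.6]
finger_gap: 0.0117
grasp_force: 40.0
```

```bash
python3 - <<'E'
from cell import *
from h import *
p=camera_params("wrist");np.savez('w3.npz',**{k:np.array(p[k]) for k in("camera_matrix","R","t")})
i=snapshot("wrist");cv2.imwrite('pics/w3.png',i)
s=get_state();print(s['clock'],s['eef_pos'],s['eef_rot'],s['force'])
E
```

```text
6.3833 [ 0.48651348 -0.01815218  0.11021239] [-3.14096379e+00 -1.57350602e-05  1.62646442e+00] [-0.49073783  0.10693985 -5.08193964]
```

View pics/w3.png

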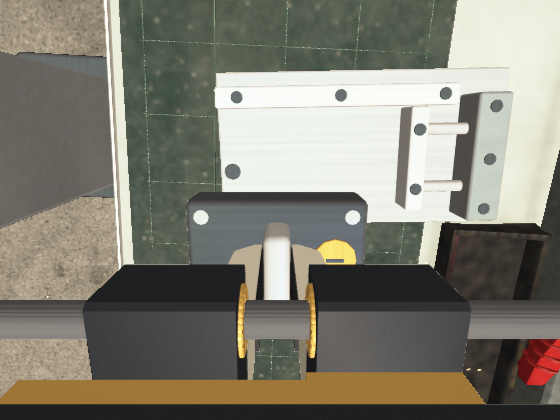

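The view shows the whole fixture, ahead of the held case: rail screws at (236,97), (341,95) and (446,93), the fence from (411,107) to (403,208), and the guide block at (490,158). I'll enlarge it to place the edges.

```bash
python3 - <<'E'
from h import *
i=cv2.imread('pics/w3.png')
c=i[60:235,205:515];c=np.clip(c.astype(int)*1.6-150,0,255).astype('uint8')
cv2.imwrite('pics/w3c.png',cv2.resize(c,None,fx=2.5,fy=2.5,interpolation=cv2.INTER_CUBIC))
g=cv2.cvtColor(i,6).astype(int)
print(g[85:125,290]);print(g[75:125,380]);print(g[155,390:470]);print(g[185,390:430])
E
```

```text
[210 233 250 251 251 250 250 250 250 251 251 251 251 252 251 251 251 252
 252 251 249 247 192 243 243 242 243 243 244 244 244 242 240 241 242 241
 242 242 241 241]
[240 239 240 238 238 238 239 239 239 231 245 251 251 250 250 250 250 251
 252 252 252 251 251 251 251 252 252 252 251 247 214 233 242 242 242 243
 244 244 244 242 238 237 238 238 240 240 240 239 240 240]
[243 242 242 242 242 242 242 238 111 108 107 110 109 111 111 110 112 110
 139 222 244 250 250 250 250 250 250 250 250 249 249 249 249 250 250 246
 242 241 241 242 241 241 242 241 242 242 241 242 241 242 242 241 241 240
 240 240 240 240 240 241 241 240 240 237 163  74  76  78  75  74  74  74
  74  75  72  74  76  75  75  77]
[243 243 243 243 242 239 148 113 112 115 109 113 111 109 113 113 150 230
 246 251 248 171  98 106 110 110 109 108 112 135 219 251 250 244 241 241
 241 241 241 241]
```

View pics/w3c.png

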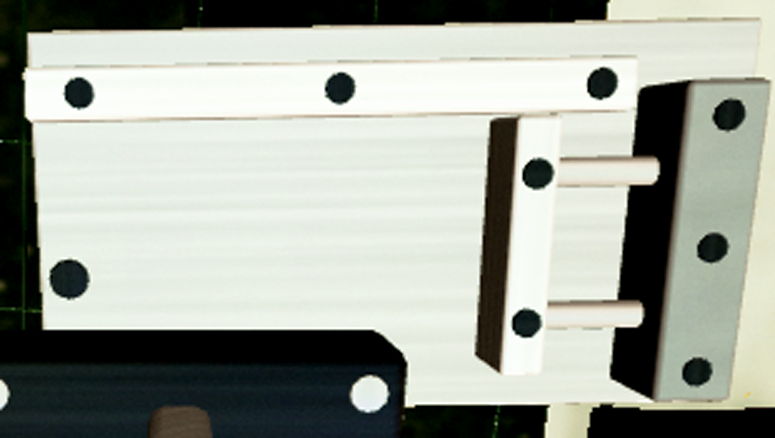

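The contrast crop shows clear edges: the dark rail-edge line along rows 105–107, and the fence's top edge at columns 405–410.

```bash
python3 - <<'E'
from h import *
p=np.load('w3.npz');g=cv2.cvtColor(cv2.imread('pics/w3.png'),6).astype(float)
R=[]
for u in range(225,396,3):
    col=g[100:112,u]; w=np.clip(np.median(col)-8-col,0,None)
    if w.sum()>5: R.append(ray(p,(u,100+(w*np.arange(12)).sum()/w.sum()),.022)[:2])
F=[]
for v in range(115,200,3):
    if 118<v<138 or 178<v<198: continue
    r=g[v,396:425]; k=[j for j in range(28) if r[j]<170<=r[j+1]]
    if k: F.append(ray(p,(396+k[0]+(170-r[k[0]])/(r[k[0]+1]-r[k[0]]),v),.0315)[:2])
R,F=np.array(R),np.array(F);print(len(R),len(F))
def fit(P):
    a=cv2.fitLine(P.astype('float32'),cv2.DIST_HUBER,0,1e-4,1e-4).ravel();return a[2:],a[:2]
c1,d1=fit(R);c2,d2=fit(F);d1*=np.sign(d1[0]);d2*=np.sign(d2[1])
yaw=np.arctan2(d1[1],d1[0]);print('yaw rail',yaw,'fence',np.arctan2(-d2[0],d2[1]))
s=np.linalg.solve(np.c_[d1,-d2],c2-c1);O=c1+s[0]*d1;print('origin',O)
M=np.array([[np.cos(yaw),-np.sin(yaw)],[np.sin(yaw),np.cos(yaw)]])
print('rail left end (exp -.130,0)',M.T@(ray(p,(216,108),.022)[:2]-O))
print('block top corner(exp .064,.007)',M.T@(ray(p,(512.5,92),.034)[:2]-O), '(.042,.007)',M.T@(ray(p,(481,92.5),.034)[:2]-O))
# case top corners, held
t=.026+.11021-.031
for q in((189,199),(366,199)):print('case far corners',ray(p,q,t)[:2])
w=.1102-.031+.0265
for q in((201,217.5),(352.5,217.5)):print('screws',ray(p,q,w)[:2])
for x in(-.065,-.046):
  for y in(-.034,-.031,): print(x,y,O+M@[x,y])
E
```

```text
57 17
yaw rail 0.07370112 fence 0.072549656
origin [0.5698568  0.06432758]
rail left end (exp -.130,0) [-0.12970487  0.00031942]
block top corner(exp .064,.007) [0.06312376 0.0061909 ] (.042,.007) [0.04293688 0.00626394]
case far corners [0.44141137 0.00966263]
case far corners [0.52764608 0.01439891]
screws [0.44739376 0.00076294]
screws [0.5219466  0.00485661]
-0.065 -0.034 [0.50753685 0.02563364]
-0.065 -0.031 [0.50731594 0.02862549]
-0.046 -0.034 [0.52648527 0.02703269]
-0.046 -0.031 [0.52626437 0.03002455]
```

Call:
{"name": "move_arm", "arguments": {
  "commands": [0.3,0.15,0,-0.023,0,0.54,0.3,0,-0.023,0,0.54,0.3,0,-0.023,0,0.54,0.3,0.4,-0.023,0,0.54,0.3,0.7,-0.023,0,0.54,0.3,0.88,-0.023,0,0.54,0.3,0.88,-0.023,0]
}}

```text
clock: 6.97
eef_pos: [0.5071, 0.0263, 0.0378]
eef_rot: [-3.138, -0.0, 1.644]
force: [-0.1, 0.6, -5.3]
finger_gap: 0.0119
grasp_force: 40.0
```

Call:
{"name": "move_arm", "arguments": {
  "commands": [0,0,0.015,0,0,0,0,0.025,0,0,0,0,0.035,0,0,0,0,0.035,0,0]
}}

```text
clock: 7.3
eef_pos: [0.5086, 0.0266, 0.038]
eef_rot: [3.141, 0.0, 1.642]
force: [-0.5, 0.0, -4.2]
finger_gap: 0.0119
grasp_force: 40.0
```

Call:
{"name": "move_arm", "arguments": {
  "commands": [0,0,0.006,0,0,0,0,0.012,0,0,0,0,0.012,0,0,0,0,0.012,0,0]
}}

```text
clock: 7.63
eef_pos: [0.5083, 0.0268, 0.0366]
eef_rot: [3.141, 0.0, 1.642]
force: [0.8, -0.4, -4.9]
finger_gap: 0.0118
grasp_force: 40.0
```

Call:
{"name": "move_arm", "arguments": {
  "commands": [0,0,0.006,0,0,0,0,0.012,0,0,0,0,0.012,0,0,0,0,0.012,0,0]
}}

```text
clock: 7.97
eef_pos: [0.5084, 0.0268, 0.0363]
eef_rot: [3.141, 0.0, 1.642]
force: [-3.5, 0.7, 7.7]
finger_gap: 0.0119
grasp_force: 40.0
```

Call:
{"name": "move_arm", "arguments": {
  "commands": [0,0,-0.008,0,0,0,0,-0.008,0,0,0.01,0,-0.008,0,0,0.02,0,-0.008,0,0,0.03,0,-0.008,0,0,0.03,0,-0.008,0,0]
}}

```text
clock: 8.47
eef_pos: [0.5083, 0.0292, 0.0363]
eef_rot: [3.141, 0.0, 1.642]
force: [1.3, -1.6, -0.2]
finger_gap: 0.0117
grasp_force: 40.0
```

Call:
{"name": "move_arm", "arguments": {
  "commands": [0.01,0,0,0,0,0.01,0,0,0,0,0.01,0,0,0,0]
}}

```text
clock: 8.72
eef_pos: [0.5083, 0.03, 0.0363]
eef_rot: [3.141, 0.0, 1.642]
force: [1.3, -2.5, 0.6]
finger_gap: 0.012
grasp_force: 40.0
```

```bash
python3 - <<'E'
from cell import *
from h import *
p=camera_params("wrist");np.savez('w4.npz',**{k:np.array(p[k]) for k in("camera_matrix","R","t")})
i=snapshot("wrist");cv2.imwrite('pics/w4.png',i)
s=get_state();print(s['clock'],s['eef_pos'],s['eef_rot'],s['force'],s['wrist_torque'])
E
```

```text
8.7667 [0.50829886 0.02995748 0.03627493] [3.14101558e+00 8.22477319e-05 1.64153687e+00] [ 1.47756727 -3.23641616  0.3188346 ] [-0.44578527 -0.20920497  0.09659142]
```

View pics/w4.png

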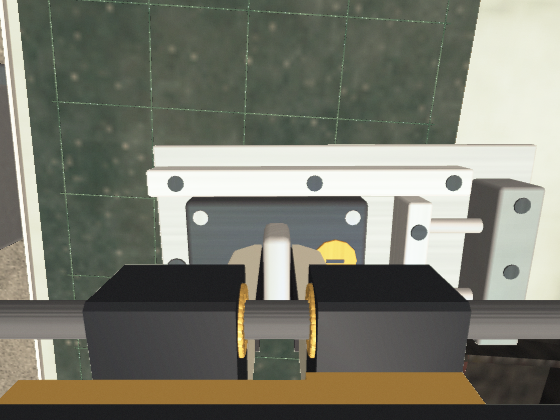

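The case lies between rail and fence with its far edge at row 197, almost at the rail's lower edge (row 196). I'll nudge it on until the rail pushes back.

Call:
{"name": "move_arm", "arguments": {
  "commands": [0.01,0,0,0,0,0.01,0,0,0,0,0.01,0,0,0,0]
}}

```text
clock: 9.02
eef_pos: [0.5083, 0.0302, 0.0364]
eef_rot: [3.141, 0.001, 1.642]
force: [2.2, -8.5, 1.3]
finger_gap: 0.0117
grasp_force: 40.0
```

Call:
{"name": "move_arm", "arguments": {
  "commands": [0.01,0,0,0,0,0.01,0,0,0,0,0.01,0,0,0,0]
}}

```text
clock: 9.27
eef_pos: [0.5083, 0.0303, 0.0364]
eef_rot: [3.141, 0.002, 1.642]
force: [0.8, -13.5, 1.5]
finger_gap: 0.0122
grasp_force: 40.0
```

Call:
{"name": "move_arm", "arguments": {
  "commands": [-0.013,0,0,0,0,-0.013,0.03,0,0,0,-0.013,0.07,0,0,0,-0.013,0.11,0,0,0,-0.013,0.15,0,0,0,-0.013,0.19,0,0,0,-0.013,0.23,0,0,0,-0.013,0.23,0,0,0]
}}

```text
clock: 9.93
eef_pos: [0.523, 0.0312, 0.0363]
eef_rot: [-3.133, 0.0, 1.642]
force: [-20.2, -10.2, 24.5]
finger_gap: 0.012
grasp_force: 40.0
```

Call:
{"name": "move_arm", "arguments": {
  "commands": [0,0.03,0,0,0,0,0.06,0,0,0,0,0.09,0,0,0,0,0.09,0,0,0,0,0.09,0,0,0]
}}

```text
clock: 10.35
eef_pos: [0.5294, 0.0316, 0.0363]
eef_rot: [-3.132, 0.0, 1.642]
force: [-23.5, -10.8, 24.6]
finger_gap: 0.0117
grasp_force: 40.0
```

Call:
{"name": "move_arm", "arguments": {
  "commands": [-0.005,0,-0.008,0,0,-0.005,0,-0.015,0,0,-0.005,0,-0.015,0,0]
}}

```text
clock: 10.6
eef_pos: [0.5316, 0.0318, 0.0365]
eef_rot: [-3.137, -0.0, 1.642]
force: [-4.9, -4.9, -2.7]
finger_gap: 0.0117
grasp_force: 40.0
```

```bash
python3 - <<'E'
from cell import *
from h import *
i=snapshot("wrist");cv2.imwrite('pics/w5.png',i);j=snapshot("side");cv2.imwrite('pics/s5.png',j)
a=cv2.resize(i[140:350,140:560],(760,380));b=cv2.resize(j[190:245,220:325],(400,210),interpolation=2)
k=np.zeros((595,760,3),'uint8');k[:380]=a;k[382:592,:400]=b;cv2.imwrite('pics/c5.png',k)
p=camera_params("wrist");np.savez('w5.npz',**{k:np.array(p[k]) for k in("camera_matrix","R","t")})
s=get_state();print(s['clock'],s['eef_pos'],s['eef_rot'],s['force'],s['wrist_torque'])
E
```

```text
10.7 [0.53165552 0.03180136 0.03648577] [-3.13710271e+00 -7.17035385e-05  1.64173962e+00] [-5.3690969  -4.63910725 -2.81113195] [-0.89553916  0.72946327  0.09156949]
```

View pics/c5.png

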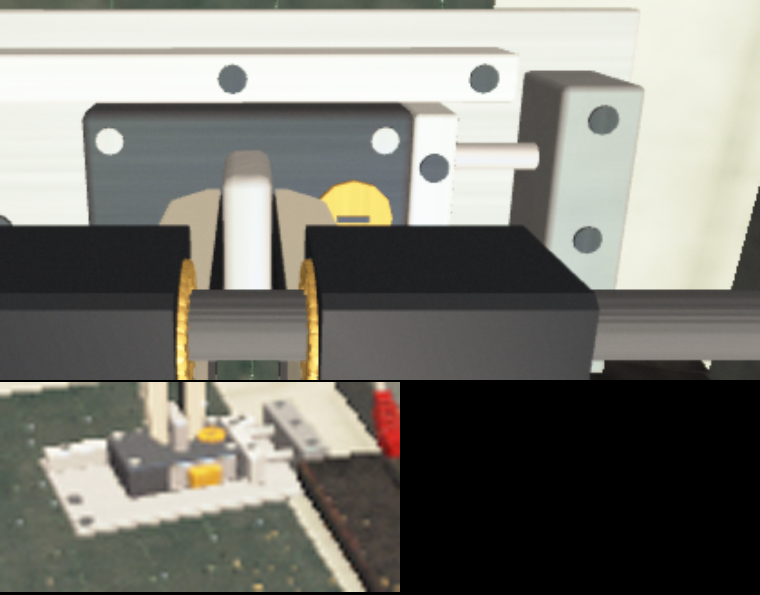

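The crop shows the case flush at the rail and touching the fence, flat. The jamming load went away after lifting slightly. Next I'll push on gently.

Call:
{"name": "move_arm", "arguments": {
  "commands": [0,0.02,-0.002,0,0,0,0.04,-0.004,0,0,0,0.06,-0.004,0,0,0,0.08,-0.004,0,0,0,0.08,-0.004,0,0,0,0.08,-0.004,0,0]
}}

```text
clock: 11.2
eef_pos: [0.5377, 0.0323, 0.0365]
eef_rot: [-3.136, -0.0, 1.642]
force: [-3.6, -3.8, -3.5]
finger_gap: 0.0118
grasp_force: 40.0
```

Call:
{"name": "move_arm", "arguments": {
  "commands": [0,0.02,0,0,0,0,0.04,0,0,0,0,0.06,0,0,0,0,0.06,0,0,0,0,0.06,0,0,0]
}}

```text
clock: 11.62
eef_pos: [0.5421, 0.0326, 0.0366]
eef_rot: [-3.135, -0.0, 1.642]
force: [-7.6, -4.8, -1.2]
finger_gap: 0.0114
grasp_force: 40.0
```

```bash
python3 - <<'E'
from cell import *
from h import *
p=camera_params("wrist");i=snapshot("wrist");cv2.imwrite('pics/w6.png',i);g=cv2.cvtColor(i,6).astype(float)
s=get_state();print(s['clock'],s['eef_pos'],s['eef_rot'],s['force'],s['wrist_torque'])
O=np.array([.5699,.0643]);y=.0735;M=np.array([[np.cos(y),-np.sin(y)],[np.sin(y),np.cos(y)]])
for v in(215,222,250):
    r=g[v];e=[u for u in range(300,540) if abs(r[u+1]-r[u-1])>45]
    print(v,[(u,(M.T@(ray(p,(u,v),.0315)[:2]-O)*1e3).round(1).tolist()) for u in e])
cv2.imwrite('pics/c6.png',cv2.resize(i[160:290,200:560],(792,286)))
E
```

```text
11.6667 [0.54206072 0.03259369 0.03654467] [-3.13521233e+00 -1.55120609e-04  1.64183857e+00] [-8.65239314 -4.53794591 -2.17679211] [-0.94583973  1.17559244  0.11132942]
215 [(345, [2.9, -7.5]), (346, [3.4, -7.5]), (359, [9.8, -7.5]), (360, [10.3, -7.5]), (367, [13.8, -7.5]), (368, [14.3, -7.5]), (369, [14.8, -7.5]), (406, [33.0, -7.5]), (407, [33.5, -7.5]), (408, [34.0, -7.5]), (426, [42.8, -7.6]), (427, [43.3, -7.6])]
222 [(346, [3.6, -11.1]), (347, [4.1, -11.1]), (357, [9.0, -11.1]), (358, [9.5, -11.1]), (359, [10.0, -11.1]), (367, [14.0, -11.1]), (368, [14.5, -11.1]), (369, [15.0, -11.1]), (416, [38.2, -11.1]), (417, [38.7, -11.1]), (425, [42.7, -11.1]), (426, [43.2, -11.1])]
250 [(353, [7.8, -25.8]), (354, [8.3, -25.8]), (355, [8.8, -25.8]), (365, [13.8, -25.8]), (366, [14.3, -25.8]), (367, [14.8, -25.8]), (403, [33.0, -25.8]), (404, [33.5, -25.8]), (422, [42.6, -25.8]), (423, [43.1, -25.8]), (424, [43.6, -25.8]), (538, [100.9, -25.9]), (539, [101.4, -25.9])]
```

View pics/c6.png

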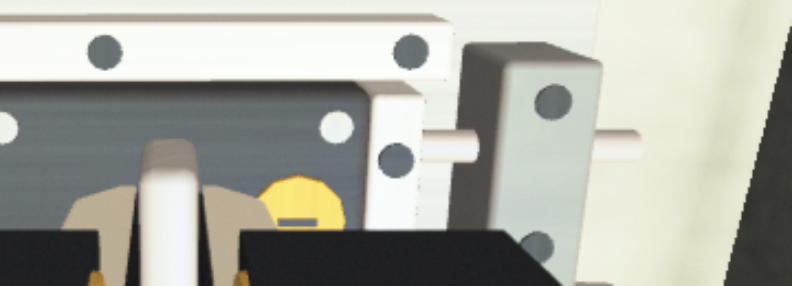

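The crop shows the fence's pressing edge about 14.3 mm along, with the case still flush at the rail. That is half-way, so I'll hold it here.

Call:
{"name": "move_arm", "arguments": {
  "commands": [0,0,0,0,0,0,0,0,0,0,0,0,0,0,0,0,0,0,0,0,0,0,0,0,0,0,0,0,0,0,0,0,0,0,0,0,0,0,0,0]
}}

```text
clock: 12.33
eef_pos: [0.5421, 0.0326, 0.0365]
eef_rot: [-3.135, -0.0, 1.642]
force: [-6.8, -4.4, -1.1]
finger_gap: 0.0118
grasp_force: 40.0
```

Call:
{"name": "move_arm", "arguments": {
  "commands": [0,0,0,0,0,0,0,0,0,0,0,0,0,0,0,0,0,0,0,0,0,0,0,0,0,0,0,0,0,0,0,0,0,0,0,0,0,0,0,0]
}}

```text
clock: 13.0
eef_pos: [0.5421, 0.0326, 0.0365]
eef_rot: [-3.135, -0.0, 1.642]
force: [-8.6, -4.3, -2.1]
finger_gap: 0.0117
grasp_force: 40.0
```

Call:
{"name": "move_arm", "arguments": {
  "commands": [0,0,0,0,0,0,0,0,0,0,0,0,0,0,0,0,0,0,0,0,0,0,0,0,0,0,0,0,0,0,0,0,0,0,0,0,0,0,0,0]
}}

```text
clock: 13.67
eef_pos: [0.5421, 0.0326, 0.0365]
eef_rot: [-3.135, -0.0, 1.642]
force: [-7.3, -4.9, -1.2]
finger_gap: 0.0118
grasp_force: 40.0
```

Call:
{"name": "move_arm", "arguments": {
  "commands": [0,0,0,0,0,0,0,0,0,0,0,0,0,0,0,0,0,0,0,0,0,0,0,0,0,0,0,0,0,0,0,0,0,0,0,0,0,0,0,0]
}}

```text
clock: 14.33
eef_pos: [0.5421, 0.0326, 0.0365]
eef_rot: [-3.135, -0.0, 1.642]
force: [-7.8, -3.5, -1.2]
finger_gap: 0.0117
grasp_force: 40.0
```

Call:
{"name": "move_arm", "arguments": {
  "commands": [0,0,0,0,0,0,0,0,0,0,0,0,0,0,0,0,0,0,0,0,0,0,0,0,0,0,0,0,0,0,0,0,0,0,0,0,0,0,0,0]
}}

```text
clock: 15.0
eef_pos: [0.5421, 0.0326, 0.0365]
eef_rot: [-3.135, -0.0, 1.642]
force: [-7.0, -4.6, -1.7]
finger_gap: 0.0119
grasp_force: 40.0
```

Call:
{"name": "move_arm", "arguments": {
  "commands": [0,0,0,0,0,0,0,0,0,0,0,0,0,0,0,0,0,0,0,0,0,0,0,0,0,0,0,0,0,0,0,0,0,0,0,0,0,0,0,0]
}}

```text
clock: 15.67
eef_pos: [0.5421, 0.0326, 0.0365]
eef_rot: [-3.135, -0.0, 1.642]
force: [-7.0, -4.6, -1.9]
finger_gap: 0.0116
grasp_force: 40.0
```

```bash
python3 -c "
from cell import *
print(sign_off())"
```

```text
the job is handed in; nothing more can be done
None
```

I handed the job in with the arm still holding the case flat and flush to the rail, pressing the fence in about 14 mm with a steady push of about 7–8 N held for 4 s; the hand-in returned no verdict.

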